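Dock the full tube rack in the scanner's one-way lane

TASK

Take the rack that is filled with capped tubes, stand it upright on the open end of the tube scanner's docking lane, lengthwise, and slide it along the lane past the spring catch until the catch snaps out behind it and it cannot come back. Leave the empty rack where it stands.

Things in the scene. Friction and masses are not known exactly. Their poses are not given: they have to be found in the camera images.
- full_rack: Rack to dock: white block 100 mm long (x), 30 wide (y), 60 high, 0.3 kg, with five capped tubes standing out of its top (16 mm caps, up to 78 mm above the underside). Both ends alike. Origin: centre of the underside, z up. It stands on the bench; grip it across its 30 mm width. Docked, its centre is 86 to 100 mm along the scanner's x.
- empty_rack: The same white block, 100 x 30 x 60 mm, without tubes: five dark holes in a flat top. Not to be disturbed. Origin: centre of the underside, x along its length, z up.
- scanner: Fixed base plate, top 8 mm up, with a lane along x (push to +x), z up; origin mid-lane on the bench, 165 mm past the plate's open end. No walls from x -165 to -62 mm; flared walls, 80 narrowing to 44 mm apart, to x -30; then a straight lane 44 mm wide, wall tops 30 mm above the bench, to the 70 mm high white head at x 150. A rack fits lengthwise along the middle line (y 0).
- catch (a joint): Steel spring finger 10 to 24 mm above the bench, hinged in the lane's left (+y) wall at scanner x -2 mm, slanting forward across the lane, tip at x 35. A rack pushed to +x swings it aside (a few N); it snaps out behind the rack's rear end and blocks it. Value in rad: 0 = sprung out, about 0.2 to 0.6 while a rack holds it aside.
Not all that is in view belongs to the job. What is shaped like the full_rack but purple is not meant.

How it is judged:
By the outcome, as a careful person would: the job done as asked, in the order asked, and still so for the second after the job is handed in, with the robot touching nothing.
It also fails if it takes over 48 s, if anything falls off the work surface, if the arm or the gripper's body presses on something with over 40 N, if the wrist force passes 120 N, or if a joint passes its speed limit or range.

ROBOT

A 7-joint arm with a two-finger parallel gripper is mounted at the origin on the work surface. World frame = base frame: x ahead of the robot, y to its left, z up, the work surface at z = 0. Lengths are in m, angles in rad, forces in N, time in s.
With the tool pointing down it reaches from about 0.4 to 0.875 m from the base axis. Payload 19.3 kg.
Tool frame: the origin (TCP) lies at the very end of the fingers, on their centre line; the grasp point (between the pads) lies 19 mm behind it; z points along the fingers, y is the line along which they close (so a half turn about z gives the same grasp; the last joint's range is limited). The gripper opens to 85 mm and grips with 20 to 120 N. Pads are 22 mm wide; open, the fingers measure 114 mm over their backs; the gripper's body (76 mm by 85 mm) begins 54 mm behind the grasp point. The pads swing forward as they close: fully open they stand 13 mm farther back than shut.
Start: joints at [1.231, 0.521, -0.036, 1.599, 0.021, 1.021, -0.113], TCP at [0.167, -0.602, 0.231] pointing down, gripper open.
Joint ranges: [-2.91, 2.91], [-0.3, 2.13], [-1.5, 1.42], [0.17, 2.43], [-1.26, 4.41], [0.16, 1.93], [-2.52, 2.52]. Speed limits (rad/s): [1.89, 1.89, 2.39, 2.39, 3.01, 3.01, 3.01].

INTERFACE

Orientations are given as [roll, pitch, yaw] about the fixed x, y, z axes, in that order (R = Rz(yaw) Ry(pitch) Rx(roll)).
In Python, from workcell import bot gives the robot as it stands. The module is installed in compiled form; this text tells all that it offers.
- The arm moves only by the tool apply_moves, never from a script. Its arguments are lists of equal length, an entry for each row: "claw": the finger opening in m, from 0 to 0.0854; "xyz": the shift along the tool's x, y, z in m, a list of three; "twist": the turn, a rotation vector about the tool's x, y, z in rad, a list of three. A call has 1 to 20 rows; each row shifts and turns the commanded pose from where the row before left it, along the tool's axes as they then stand; what a row does not reach is not made up. A row lasts 1/10 s, in which the tool goes at most 50 mm and 8.59 degrees, less where a joint would pass 70% of its speed; a pose out of reach is approached as far as the arm can. A call with a gripper value outside its range is refused whole. The fingers move at their own pace and stop on an object; "force" is the grip in N (left out, the last holds). Time passes only in rows, so rows that do not move let the fingers close. It gives the time, the measured TCP pose, the force, the opening and the grip force at its end, in the units of the state.
- bot.observe(): the state, without advancing time (a new reading comes with each control period).
- bot.grab_frame(name): name is "side" or "top" or "wrist"; returns a dict with "img" (400x640x3 uint8, red, green, blue), "vfov" (degrees; the focal length in pixels is half the picture's height over the tangent of half this angle, whatever the lens; pixels are square), "cx", "cy" (the principal point, pixels), "view" (4x4, takes a point from world to camera coordinates). Camera axes: x right, y up, looking along -z (the intrinsics and any distortion apply to the point x, -y, -z); pixel columns grow to the right and rows downward; lengths in m; the calibration is good to about 2 mm. A picture is of the moment at which its call begins. There is no depth.
- bot.job_done(): hands the job in; it is judged then, once.
Trained networks look in the newest picture that a camera, given by its name, has taken for a name from the list of things; names that differ only in an ending like _2 or _b are one class to them, and where a whole thing is asked for, a point or a joint stands for the part that bears it (a point fixed in the world has none). Each returns a list of dicts, best first, with "score" (0 to 1); they miss things now and then, are a little off and sometimes report something else, mostly with a low value. They report only what shows in the picture. A call takes as long as a camera call. They do not tell look-alikes from the thing itself.
- bot.find_in(camera, query): "position" ([x, y, z] in m, in world coordinates, good to about 4 mm: the middle of the surface that is visible of it).
The state is a dict: "clock": time; "qpos": joint angles; "qd": joint speeds; "joint_efforts": joint torques, N m; "position": TCP position; "tool_rot": TCP orientation; "force": force on the tool from outside, world axes, zero at the start; "moment": the same for the moment, N m; "grip_width": finger opening in m; "finger_force": force on a finger pad.
Only numpy, scipy, OpenCV 4.12 (cv2) and the standard library are available. Lean on these libraries where they do the work, as an engineer would, in place of code of your own. Each camera call takes 0.05 s, during which the arm holds its last target. There are 200 camera calls.

## Working session

There is one attempt and no reset: what is moved stays moved. The work goes in short steps, Python scripts to look and compute and a tool call to move; the robot and the scene stay as the last step left them, time stands still between calls to the robot, and variables do not carry over. Pictures are saved under pics/ and viewed, at most 10 in all, crops included, and the job is handed in when it is done.

Besides the shell and the picture viewer there is one more tool, called after "Emit:" as a command line: name --argument value ..., lists and objects as JSON in quotes. apply_moves: Moves the arm, as the interface text tells. Its arguments: {"type":"object","properties":{"claw":{"type":"array"},"xyz":{"type":"array"},"twist":{"type":"array"},"force":{"type":"number"}},"required":["claw","xyz","twist"]}

```bash
mkdir -p pics; python3 - <<'E'
from workcell import bot
import cv2,numpy as np
s=bot.observe();print({k:np.round(s[k],3).tolist() for k in s})
for c in("top","side"):
    f=bot.grab_frame(c);cv2.imwrite(f"pics/{c}0.png",f["img"][...,::-1]);print(c,f["vfov"],f["cx"],f["cy"],np.round(f["view"],3).tolist(),[k for k in f])
    for q in("full_rack","empty_rack","scanner","catch"):
        print(q,[(np.round(d["position"],3).tolist(),round(d["score"],2)) for d in bot.find_in(c,q)])
E
```

```text
{'clock': 0.0, 'qpos': [1.231, 0.522, -0.036, 1.6, 0.021, 1.021, -0.113], 'qd': [-0.001, -0.0, -0.001, -0.0, 0.002, -0.002, 0.001], 'joint_efforts': [0.0, -92.709, 1.98, -36.994, 0.018, 0.008, 0.0], 'position': [0.166, -0.602, 0.231], 'tool_rot': [-3.14, 0.0, 0.27], 'force': [0.321, -0.726, 0.126], 'moment': [-0.001, -0.017, 0.015], 'finger_force': 0.0, 'grip_width': 0.085}
top 52.51347892713373 321.62597531161975 198.2129504031115 [[-0.01, -1.0, 0.021, -0.107], [0.985, -0.006, 0.171, -0.472], [-0.171, 0.022, 0.985, -0.852], [0.0, 0.0, 0.0, 1.0]] ['img', 'vfov', 'cx', 'cy', 'view']
full_rack [([0.306, -0.318, 0.058], 0.88)]
empty_rack [([0.599, -0.307, 0.06], 0.59)]
scanner [([0.586, 0.077, 0.009], 0.64)]
catch []
side 43.49861170991858 317.069446257179 192.61043783596153 [[0.986, -0.167, -0.018, -0.479], [0.138, 0.744, 0.654, -0.001], [-0.096, -0.647, 0.756, -0.924], [0.0, 0.0, 0.0, 1.0]] ['img', 'vfov', 'cx', 'cy', 'view']
full_rack [([0.302, -0.333, 0.059], 0.85), ([0.429, -0.326, 0.06], 0.8)]
empty_rack [([0.599, -0.318, 0.061], 0.59)]
scanner [([0.591, 0.058, 0.007], 0.86)]
catch [([0.581, 0.046, 0.024], 0.47), ([0.598, -0.32, 0.063], 0.25)]
```

View pics/top0.png

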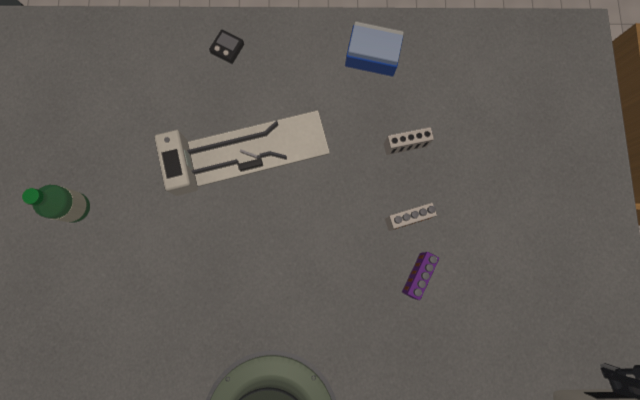

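View pics/side0.png

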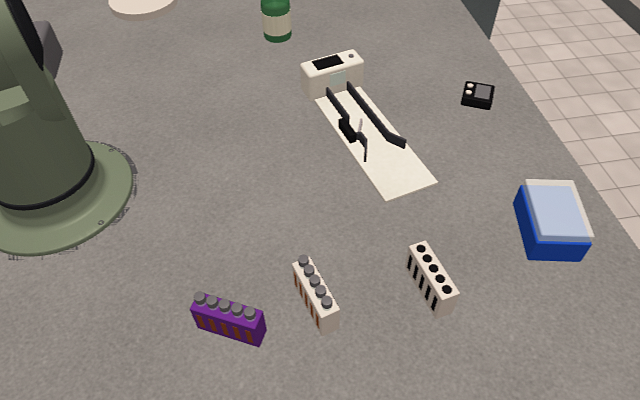

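The top view shows the full white rack at (413,215), the empty one at (410,140) and the purple decoy at (422,275). The scanner's open end is at about (325,132) and its head at (172,160). I'll fit the poses of the rack and the scanner plate from the silhouettes in both cameras.

```bash
cat > h.py <<'E'
import numpy as np,cv2
from workcell import bot
from scipy.optimize import least_squares,minimize
def proj(f,P):
    P=np.atleast_2d(P); V=np.array(f["view"]); C=P@V[:3,:3].T+V[:3,3]
    F=f["img"].shape[0]/2/np.tan(np.radians(f["vfov"])/2)
    return np.c_[f["cx"]+F*C[:,0]/-C[:,2], f["cy"]-F*C[:,1]/-C[:,2]]
def unproj(f,uv,z):
    V=np.array(f["view"]);F=f["img"].shape[0]/2/np.tan(np.radians(f["vfov"])/2)
    uv=np.atleast_2d(uv);d=np.c_[(uv[:,0]-f["cx"])/F,-(uv[:,1]-f["cy"])/F,-np.ones(len(uv))]@V[:3,:3]
    o=-V[:3,:3].T@V[:3,3]; return o+d*((z-o[2])/d[:,2])[:,None]
def place(p,L):
    c,s=np.cos(p[2]),np.sin(p[2]); L=np.asarray(L,float)
    return np.c_[p[0]+c*L[:,0]-s*L[:,1],p[1]+s*L[:,0]+c*L[:,1],L[:,2]]
E
python3 - <<'E'
from h import *
fs={c:bot.grab_frame(c) for c in("top","side")}
box=[(x,y,z) for x in(-.05,.05) for y in(-.015,.015) for z in(0,.06)]
caps=[(x+.008*np.cos(a),.008*np.sin(a),z) for x in(-.04,-.02,0,.02,.04) for a in np.arange(0,6.3,.5) for z in (.078,.066)]
def mask(f,c,r):
    h=cv2.cvtColor(f["img"],cv2.COLOR_RGB2HSV); g=cv2.cvtColor(f["img"],cv2.COLOR_RGB2GRAY)
    roi=np.zeros(g.shape,np.uint8);cv2.circle(roi,c,r,1,-1)
    return g,roi
# rack: edge-based (gradient magnitude along projected wire edges)
def edges(f):
    g=cv2.cvtColor(f["img"],cv2.COLOR_RGB2GRAY).astype(np.float32)
    g=cv2.GaussianBlur(g,(0,0),1.0); return np.hypot(cv2.Sobel(g,-1,1,0),cv2.Sobel(g,-1,0,1))
E={c:edges(f) for c,f in fs.items()}
def samp(c,uv): return cv2.remap(E[c],uv[:,0].astype(np.float32)[None],uv[:,1].astype(np.float32)[None],cv2.INTER_LINEAR)[0]
t=np.linspace(0,1,60)[:,None]
def seg(a,b): return np.array(a)*(1-t)+np.array(b)*t
q=[(-.05,-.015),(.05,-.015),(.05,.015),(-.05,.015)]
top=np.vstack([seg((*q[i],.06),(*q[(i+1)%4],.06)) for i in range(4)])
def fit(p0,L,cams,n=2):
    best=None
    for dy in (-.15,0,.15):
      for dx in (-.008,0,.008):
       for ey in(-.008,0,.008):
        r=minimize(lambda p:-sum(samp(c,proj(fs[c],place(p*[1,1,10],L))).mean() for c in cams),np.array(p0)*[1,1,.1]+[dx,ey,dy/10],method="Nelder-Mead",options=dict(initial_simplex=None,xatol=1e-5,fatol=1e-3))
        if best is None or r.fun<best.fun: best=r
    return best.x*[1,1,10],best.fun
for n,p0 in(("full",(.305,-.322,1.8)),("empty",(.599,-.312,1.75))):
    for cams in(("top","side"),("top",),("side",)): print(n,cams,np.round(fit(p0,top,cams),4) if 0 else [np.round(v,4).tolist() for v in fit(p0,top,cams)])
# scanner plate/corners: unproject approximate
for c,uv in(("top",[(320,112),(329,153)]),("side",[(437,182),(386,199)])): print(c,unproj(fs[c],uv,.008).round(4).tolist())
out=[]
for c,(x,y) in(("top",(150,95)),("side",(295,40))):
    w,h=(200,110) if c=="top" else (160,170)
    k=4 if c=="top" else 3
    cv2.imwrite(f"pics/{c}crop.png",cv2.resize(fs[c]["img"][y:y+h,x:x+w],None,fx=k,fy=k,interpolation=cv2.INTER_CUBIC)[...,::-1])
E
```

```text
full ('top', 'side') [[0.3059, -0.31, 2.664], -117.1517]
full ('top',) [[0.3052, -0.3102, 2.6485], -77.2188]
full ('side',) [[0.3058, -0.3522, 2.6516], -144.8995]
empty ('top', 'side') [[0.6056, -0.313, 1.7728], -316.6016]
empty ('top',) [[0.605, -0.31, 1.773], -130.4791]
empty ('side',) [[0.5968, -0.315, 1.7606], -210.8204]
top [[0.6849, -0.1098, 0.008], [0.584, -0.1299, 0.008]]
side [[0.6892, -0.1081, 0.008], [0.5877, -0.1305, 0.008]]
```

View pics/topcrop.png

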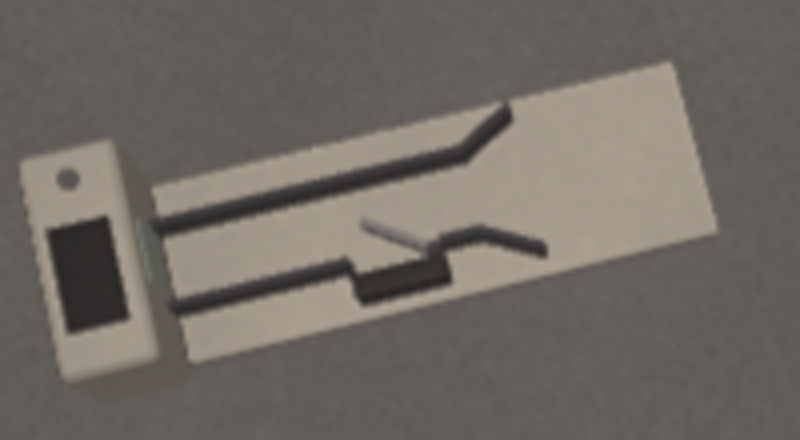

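View pics/sidecrop.png

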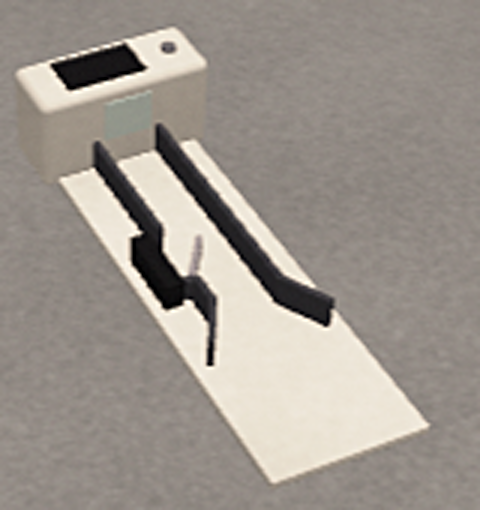

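```bash
cat > m.py <<'E'
from h import *
from scipy.optimize import differential_evolution
fs={c:bot.grab_frame(c) for c in("top","side")}
def edges(f):
    g=cv2.cvtColor(f["img"],cv2.COLOR_RGB2GRAY).astype(np.float32)
    g=cv2.GaussianBlur(g,(0,0),1.0); return np.hypot(cv2.Sobel(g,-1,1,0),cv2.Sobel(g,-1,0,1))
E={c:np.minimum(edges(f),150) for c,f in fs.items()}
def samp(c,uv): return cv2.remap(E[c],uv[:,0].astype(np.float32)[None],uv[:,1].astype(np.float32)[None],cv2.INTER_LINEAR)[0]
t=np.linspace(0,1,60)[:,None]
def seg(a,b): return np.array(a)*(1-t)+np.array(b)*t
q=[(-.05,-.015),(.05,-.015),(.05,.015),(-.05,.015)]
top=np.vstack([seg((*q[i],.06),(*q[(i+1)%4],.06)) for i in range(4)])
def fit(p0,L,cams):
    r=differential_evolution(lambda p:-sum(samp(c,proj(fs[c],place(p,L))).mean() for c in cams),[(p0[0]-.015,p0[0]+.015),(p0[1]-.015,p0[1]+.015),(p0[2]-.12,p0[2]+.12)],seed=1,tol=1e-6)
    return np.round(r.x,4).tolist(),round(r.fun,1)
if __name__=="__main__":
    for n,p0 in(("full",(.305,-.322,1.82)),("empty",(.602,-.312,1.77))):
        for cams in(("top","side"),("top",),("side",)): print(n,cams,fit(p0,top,cams))
    T=unproj(fs["top"],[(317.5,110.5),(329.5,153),(197.5,185.5),(188,141.2)],.008)[:,:2]
    S=unproj(fs["side"],[(438,182.3),(386.3,201),(314.3,100),(361.7,86.7)],.008)[:,:2]
    for n,W in(("top",T),("side",S)):
        m=(W[0]+W[1])/2; f=(W[2]+W[3])/2; d=f-m; y=np.arctan2(d[1],d[0]); e=d/np.linalg.norm(d)
        print(n,W.round(4).tolist(),"yaw",y.round(4),"w",np.linalg.norm(W[0]-W[1]).round(4),"perp",(np.arctan2(*(W[0]-W[1])[::-1])).round(4),"origin",(m+.165*e).round(4))
    # wall-top ends: straight/flare joints etc. (top crop)
    for n,c,uv in(("top","top",[(155/4+150,222/4+95),(462/4+150,150/4+95),(172/4+150,303/4+95),(345/4+150,263/4+95),(480/4+150,229/4+95)]),):
        print(unproj(fs[c],uv,.03).round(4).tolist())
E
python3 m.py
```

```text
full ('top', 'side') ([0.2933, -0.3221, 1.9399], np.float64(-66.1))
full ('top',) ([0.2901, -0.3253, 1.94], np.float64(-34.5))
full ('side',) ([0.3188, -0.337, 1.9398], np.float64(-44.4))
empty ('top', 'side') ([0.6054, -0.3122, 1.7688], np.float64(-247.2))
empty ('top',) ([0.605, -0.31, 1.7781], np.float64(-122.1))
empty ('side',) ([0.6055, -0.3134, 1.7613], np.float64(-146.9))
top [[0.6887, -0.1039], [0.584, -0.131], [0.5082, 0.1721], [0.6137, 0.1985]] yaw 1.8148 w 0.1082 perp 0.2539 origin [0.5964 0.0427]
side [[0.6908, -0.1091], [0.5871, -0.1351], [0.5079, 0.1665], [0.6178, 0.1921]] yaw 1.8181 w 0.1069 perp 0.2451 origin [0.5985 0.0379]
[[0.5847, 0.1888, 0.03], [0.6268, 0.0161, 0.03], [0.5375, 0.1772, 0.03], [0.5603, 0.0811, 0.03], [0.5799, 0.0052, 0.03]]
```

The 0.306 hit was the purple decoy. The white full rack is near (0.429, -0.326), so I'm refitting there.

```bash
python3 - <<'E'
from m import *
print(unproj(fs["top"],[(398,219),(432,210)],.078).round(4).tolist())
for cams in(("top","side"),("top",),("side",)): print(cams,fit((.429,-.322,1.8),top,cams))
E
```

```text
[[0.4194, -0.2703, 0.078], [0.438, -0.3433, 0.078]]
('top', 'side') ([0.4304, -0.3084, 1.8604], np.float64(-227.6))
('top',) ([0.4303, -0.307, 1.8578], np.float64(-114.8))
('side',) ([0.4304, -0.3106, 1.8564], np.float64(-130.7))
```

Emit:
apply_moves --claw '[0.06,0.06,0.06,0.06,0.06,0.06,0.06,0.06,0.06,0.06,0.06]' --xyz '[[0,0,0],[0,0,0],[0,0,0],[0,0,0],[0,0,0],[0,0,0],[0,0,0],[0,0,0],[0,0,0],[0,0,0],[0,0,0]]' --twist '[[0,0,-0.1444],[0,0,-0.1444],[0,0,-0.1444],[0,0,-0.1444],[0,0,-0.1444],[0,0,-0.1444],[0,0,-0.1444],[0,0,-0.1444],[0,0,-0.1444],[0,0,-0.1444],[0,0,-0.1444]]'

```text
clock: 1.9
position: [0.1665, -0.6024, 0.2313]
tool_rot: [-3.142, 0.0, 1.864]
force: [-0.3, 0.8, -0.7]
grip_width: 0.06
finger_force: 0.0
```

Emit:
apply_moves --claw '[0.06,0.06,0.06,0.06,0.06,0.06,0.06,0.06,0.06,0.06,0.06,0.06,0.06,0.06,0.06,0.06]' --xyz '[[0.0147,0.024,0],[0.0147,0.024,0],[0.0147,0.024,0],[0.0147,0.024,0],[0.0147,0.024,0],[0.0147,0.024,0],[0.0147,0.024,0],[0.0147,0.024,0],[0.0147,0.024,0],[0.0147,0.024,0],[0.0147,0.024,0],[0.0147,0.024,0],[0.0147,0.024,0],[0.0147,0.024,0],[0,0,0],[0,0,0]]' --twist '[[0,0,0],[0,0,0],[0,0,0],[0,0,0],[0,0,0],[0,0,0],[0,0,0],[0,0,0],[0,0,0],[0,0,0],[0,0,0],[0,0,0],[0,0,0],[0,0,0],[0,0,0],[0,0,0]]'

```text
clock: 3.5
position: [0.4306, -0.3097, 0.2313]
tool_rot: [-3.141, 0.0, 1.859]
force: [-0.3, -0.9, -0.0]
grip_width: 0.0595
finger_force: 0.0
```

```bash
cat > st.py <<'E'
from h import *
def st(goal=None):
    s=bot.observe();p=np.array(s["position"]);r=s["tool_rot"]
    print("t",round(float(s["clock"]),2),p.round(4),np.round(r,4),"F",np.round(s["force"],1),"w",round(float(s["grip_width"]),4),round(float(s["finger_force"]),1),"q",np.round(s["qpos"],2))
    from scipy.spatial.transform import Rotation as R
    if goal is not None: print("tool delta",(R.from_euler("xyz",r).inv().apply(np.array(goal)-p)).round(4))
E
python3 - <<'E'
from st import *
st((.4304,-.3085,.03))
f=bot.grab_frame("wrist");im=f["img"].copy()
for z in(.06,):
  pts=proj(f,place((.4304,-.3085,1.858),[(-.05,-.015,z),(.05,-.015,z),(.05,.015,z),(-.05,.015,z)]))
  cv2.polylines(im,[pts.astype(np.int32)],True,(255,0,0),1)
cv2.imwrite("pics/w1.png",im[...,::-1])
E
```

```text
t 3.5 [ 0.4306 -0.3097  0.2313] [-3.1415e+00  1.0000e-04  1.8591e+00] F [-0.3 -0.9 -0. ] w 0.0595 0.0 q [ 0.91  0.41 -0.53  1.83  0.25  0.97  0.57]
tool delta [1.200e-03 2.000e-04 2.013e-01]
```

View pics/w1.png

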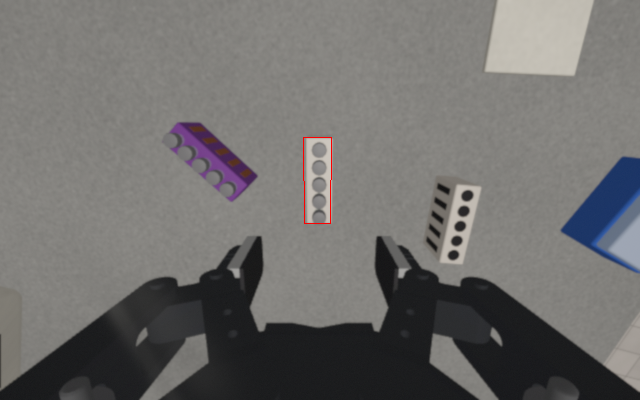

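The wrist view shows the white full rack inside the red predicted outline (304–331, 138–223), between the fingers. I'll descend and grip.

Emit:
apply_moves --claw '[0.06,0.06,0.06,0.06,0.06,0.06,0.06,0.06,0.06,0.06,0.06,0.025,0.025,0.025,0.025,0.025,0.025,0.025]' --xyz '[[0.001,0,0.02],[0,0,0.02],[0,0,0.02],[0,0,0.02],[0,0,0.02],[0,0,0.02],[0,0,0.02],[0,0,0.02],[0,0,0.02],[0,0,0.02],[0,0,0],[0,0,0],[0,0,0],[0,0,0],[0,0,0],[0,0,0],[0,0,0],[0,0,0]]' --twist '[[0,0,0],[0,0,0],[0,0,0],[0,0,0],[0,0,0],[0,0,0],[0,0,0],[0,0,0],[0,0,0],[0,0,0],[0,0,0],[0,0,0],[0,0,0],[0,0,0],[0,0,0],[0,0,0],[0,0,0],[0,0,0]]' --force 50

```text
clock: 5.35
position: [0.4305, -0.3095, 0.0324]
tool_rot: [3.141, 0.002, 1.858]
force: [-1.5, -0.6, 8.3]
grip_width: 0.029
finger_force: 50.0
```

Emit:
apply_moves --claw '[0.025,0.025,0.025,0.025,0.025,0.025]' --xyz '[[0,0,-0.01],[0,0,-0.02],[0,0,-0.02],[0,0,-0.02],[0,0,-0.02],[0,0,0]]' --twist '[[0,0,0],[0,0,0],[0,0,0],[0,0,0],[0,0,0],[0,0,0]]'

```text
clock: 5.95
position: [0.4311, -0.3096, 0.1242]
tool_rot: [3.139, 0.003, 1.858]
force: [-0.3, -0.1, -2.9]
grip_width: 0.029
finger_force: 50.5
```

```bash
python3 - <<'E'
from st import *
O=np.array((.5975,.0403));y=1.8165;e=np.array((np.cos(y),np.sin(y)))
st((*(O-.112*e),.12)); print(O-.112*e)
E
```

```text
t 5.95 [ 0.4311 -0.3096  0.1242] [3.1391 0.0033 1.8578] F [-0.3 -0.1 -2.9] w 0.029 50.5 q [ 0.86  0.55 -0.47  1.93  0.36  0.74  0.47]
tool delta [0.1766 0.254  0.0043]
[ 0.62474276 -0.06833624]
```

Emit:
apply_moves --claw '[0.025,0.025,0.025,0.025,0.025,0.025,0.025,0.025,0.025,0.025,0.025,0.025,0.025,0.025,0.025,0.025]' --xyz '[[0,0,0],[0.0144,0.019,0],[0.0144,0.019,0],[0.0144,0.019,0],[0.0144,0.019,0],[0.0144,0.019,0],[0.0144,0.019,0],[0.0144,0.019,0],[0.0144,0.019,0],[0.0144,0.019,0],[0.0144,0.019,0],[0.0144,0.019,0],[0.0144,0.019,0],[0.0144,0.019,0],[0,0,0],[0,0,0]]' --twist '[[0,0,0.0415],[0,0,0],[0,0,0],[0,0,0],[0,0,0],[0,0,0],[0,0,0],[0,0,0],[0,0,0],[0,0,0],[0,0,0],[0,0,0],[0,0,0],[0,0,0],[0,0,0],[0,0,0]]'

```text
clock: 7.55
position: [0.6238, -0.0669, 0.1207]
tool_rot: [-3.141, -0.0, 1.817]
force: [0.1, -0.4, -3.1]
grip_width: 0.0294
finger_force: 50.4
```

```bash
python3 - <<'E'
from st import *
O=(.5975,.0403,1.8165)
st((.6247,-.0683,.12))
f=bot.grab_frame("wrist");im=f["img"].copy();cv2.imwrite("pics/w2raw.png",im[...,::-1])
for z,L in((.03,[(-.062,.04),(-.03,.022),(.15,.022)]),(.03,[(-.062,-.04),(-.03,-.022),(.15,-.022)]),(.008,[(-.165,.054),(.15,.054)]),(.008,[(-.165,-.054),(.15,-.054)])):
  pts=proj(f,place(O,[(*a,z) for a in L])); cv2.polylines(im,[np.round(pts).astype(np.int32)],False,(255,0,0),1)
cv2.imwrite("pics/w2.png",im[...,::-1])
E
```

```text
t 7.55 [ 0.6238 -0.0669  0.1207] [-3.1407e+00 -2.0000e-04  1.8175e+00] F [ 0.1 -0.4 -3.1] w 0.0294 50.4 q [ 0.31  0.69 -0.45  1.67  0.37  0.87 -0.04]
tool delta [-0.0016  0.0006  0.0007]
```

View pics/w2.png

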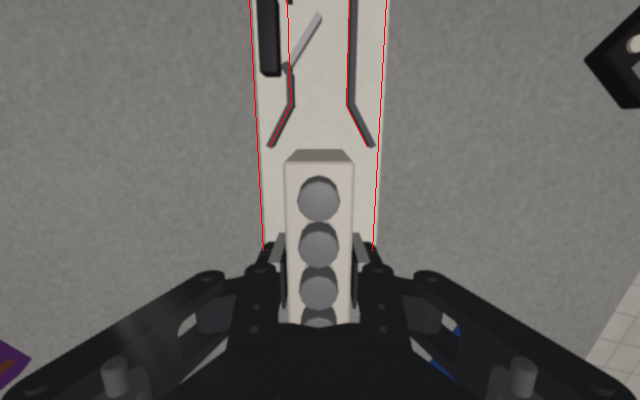

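The predicted walls and plate edges (red) match the picture to within about 2 px. The rack is centred on the lane in front of the flare, so I'll lower it onto the plate.

Emit:
apply_moves --claw '[0.025,0.025,0.025,0.025,0.025,0.025,0.025,0.025,0.025,0.025]' --xyz '[[0,0.0006,0.015],[0,0,0.015],[0,0,0.015],[0,0,0.015],[0,0,0.01],[0,0,0.005],[0,0,0.002],[0,0,0.001],[0,0,0.001],[0,0,0]]' --twist '[[0,0,0],[0,0,0],[0,0,0],[0,0,0],[0,0,0],[0,0,0],[0,0,0],[0,0,0],[0,0,0],[0,0,0]]'

```text
clock: 8.6
position: [0.625, -0.067, 0.0426]
tool_rot: [3.141, 0.0, 1.817]
force: [0.3, 0.3, -3.6]
grip_width: 0.0292
finger_force: 50.5
```

Emit:
apply_moves --claw '[0.025,0.025,0.025,0.025]' --xyz '[[0,0,0.001],[0,0,0.001],[0,0,0.001],[0,0,0]]' --twist '[[0,0,0],[0,0,0],[0,0,0],[0,0,0]]'

```text
clock: 9.0
position: [0.625, -0.067, 0.0404]
tool_rot: [3.141, 0.001, 1.817]
force: [-6.0, 0.6, 16.7]
grip_width: 0.0293
finger_force: 52.9
```

Emit:
apply_moves --claw '[0.025,0.025,0.025,0.025,0.025,0.025,0.025,0.025,0.025,0.025]' --xyz '[[0,0,-0.0008],[0.005,0,0],[0.01,0,0],[0.01,0,0],[0.01,0,0],[0.01,0,0],[0.01,0,0],[0.01,0,0],[0.005,0,0],[0,0,0]]' --twist '[[0,0,0],[0,0,0],[0,0,0],[0,0,0],[0,0,0],[0,0,0],[0,0,0],[0,0,0],[0,0,0],[0,0,0]]'

```text
clock: 10.0
position: [0.6078, 0.0024, 0.0405]
tool_rot: [3.141, -0.0, 1.818]
force: [-1.3, 2.9, 6.9]
grip_width: 0.0291
finger_force: 51.8
```

```bash
cat > sc.py <<'E'
from st import *
O=np.array((.5975,.0403));y=1.8165;e=np.array((np.cos(y),np.sin(y)));n=np.array((-e[1],e[0]))
def sc():
    st(); p=np.array(bot.observe()["position"])[:2]-O; print("scanner x,y",(p@e).round(4),(p@n).round(4))
E
python3 - <<'E'
from sc import *
sc();f=bot.grab_frame("wrist");cv2.imwrite("pics/w3.png",f["img"][...,::-1])
E
```

```text
t 10.0 [0.6078 0.0024 0.0405] [ 3.1407e+00 -5.0000e-04  1.8179e+00] F [-1.3  2.9  6.9] w 0.0291 51.8 q [ 0.17  0.77 -0.39  1.76  0.43  0.7  -0.21]
scanner x,y -0.0393 -0.0008
```

View pics/w3.png

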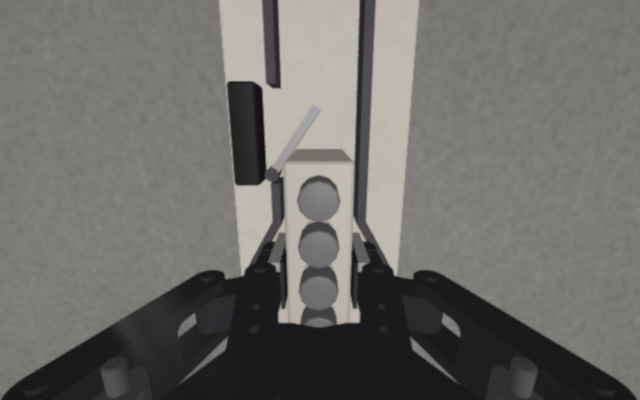

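The rack is centred in the lane (walls at about 282 and 358, rack at 319), with its front at the catch finger. I'll push on through it.

Emit:
apply_moves --claw '[0.025,0.025,0.025,0.025,0.025,0.025,0.025,0.025,0.025,0.025,0.025,0.025,0.025,0.025,0.025,0.025,0.025]' --xyz '[[0.005,0,0],[0.007,0,0],[0.007,0,0],[0.007,0,0],[0.007,0,0],[0.007,0,0],[0.007,0,0],[0.007,0,0],[0.007,0,0],[0.007,0,0],[0.007,0,0],[0.007,0,0],[0.007,0,0],[0.007,0,0],[0.007,0,0],[0.006,0,0],[0,0,0]]' --twist '[[0,0,0],[0,0,0],[0,0,0],[0,0,0],[0,0,0],[0,0,0],[0,0,0],[0,0,0],[0,0,0],[0,0,0],[0,0,0],[0,0,0],[0,0,0],[0,0,0],[0,0,0],[0,0,0],[0,0,0]]'

```text
clock: 11.75
position: [0.5815, 0.1077, 0.0405]
tool_rot: [3.14, -0.0, 1.818]
force: [1.9, 2.4, 6.1]
grip_width: 0.0294
finger_force: 51.7
```

```bash
python3 -c "
from sc import *
sc()"
```

```text
t 11.75 [0.5815 0.1077 0.0405] [ 3.1403e+00 -4.0000e-04  1.8176e+00] F [1.9 2.4 6.1] w 0.0294 51.7 q [-0.02  0.75 -0.38  1.8   0.42  0.67 -0.4 ]
scanner x,y 0.0693 -0.0009
```

Emit:
apply_moves --claw '[0.025,0.025,0.025,0.025,0.025,0.025,0.025]' --xyz '[[0.005,0,0],[0.005,0,0],[0.005,0,0],[0.004,0,0],[0.003,0,0],[0.003,0,0],[0,0,0]]' --twist '[[0,0,0],[0,0,0],[0,0,0],[0,0,0],[0,0,0],[0,0,0],[0,0,0]]'

```text
clock: 12.45
position: [0.5755, 0.1308, 0.0405]
tool_rot: [3.141, 0.0, 1.817]
force: [1.6, -2.9, 8.0]
grip_width: 0.0293
finger_force: 51.9
```

```bash
python3 - <<'E'
from sc import *
sc();f=bot.grab_frame("side");cv2.imwrite("pics/s4.png",cv2.resize(f["img"][40:200,280:460],None,fx=3.5,fy=3.5,interpolation=cv2.INTER_CUBIC)[...,::-1])
E
```

```text
t 12.45 [0.5755 0.1308 0.0405] [3.1408e+00 4.0000e-04 1.8166e+00] F [ 1.6 -2.9  8. ] w 0.0293 51.9 q [-0.06  0.75 -0.38  1.81  0.42  0.67 -0.44]
scanner x,y 0.0931 -0.0007
```

View pics/s4.png

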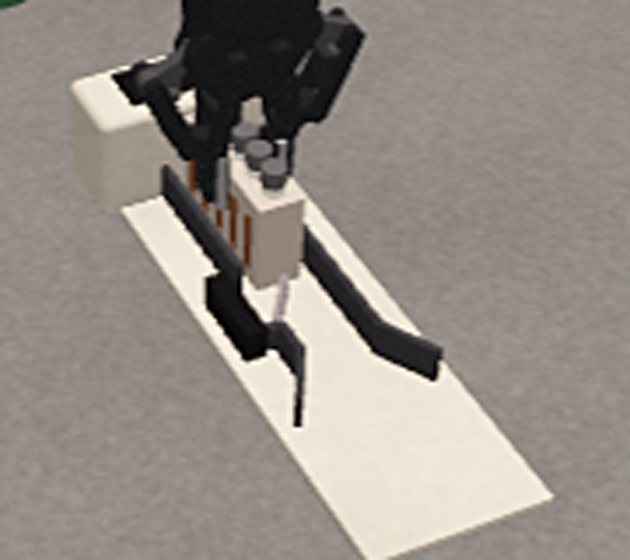

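The catch finger (280,300) has sprung out behind the rack's rear end. I'll release and lift.

Emit:
apply_moves --claw '[0.04,0.05,0.06,0.06,0.06,0.06,0.06,0.06,0.06,0.06,0.06,0.06,0.06,0.06]' --xyz '[[0,0,0],[0,0,0],[0,0,0],[0,0,0],[0,0,-0.005],[0,0,-0.01],[0,0,-0.02],[0,0,-0.02],[0,0,-0.02],[0,0,-0.03],[0,0,-0.03],[0,0,-0.03],[0,0,-0.02],[0,0,0]]' --twist '[[0,0,0],[0,0,0],[0,0,0],[0,0,0],[0,0,0],[0,0,0],[0,0,0],[0,0,0],[0,0,0],[0,0,0],[0,0,0],[0,0,0],[0,0,0],[0,0,0]]'

```text
clock: 13.9
position: [0.5761, 0.1313, 0.2288]
tool_rot: [3.137, 0.0, 1.817]
force: [0.5, -0.4, -0.1]
grip_width: 0.0598
finger_force: 0.0
```

```bash
python3 - <<'E'
from sc import *
sc();f=bot.grab_frame("wrist");im=f["img"].copy()
pts=proj(f,place((*O,y),[(a,b,.068) for a,b in((.043,-.015),(.143,-.015),(.143,.015),(.043,.015))]))
cv2.polylines(im,[np.round(pts).astype(np.int32)],True,(255,0,0),1)
g=bot.grab_frame("side")["img"][40:200,280:460]
out=np.hstack([im[:,:][::1],np.zeros((400,0,3),np.uint8)]);cv2.imwrite("pics/w5.png",im[...,::-1])
cv2.imwrite("pics/s5.png",cv2.resize(g,None,fx=3.5,fy=3.5,interpolation=cv2.INTER_CUBIC)[...,::-1])
E
```

```text
t 13.9 [0.5761 0.1313 0.2288] [3.1368 0.     1.8166] F [ 0.5 -0.4 -0.1] w 0.0598 0.0 q [ 0.02  0.5  -0.49  1.68  0.27  1.02 -0.31]
scanner x,y 0.0935 -0.0014
```

View pics/w5.png

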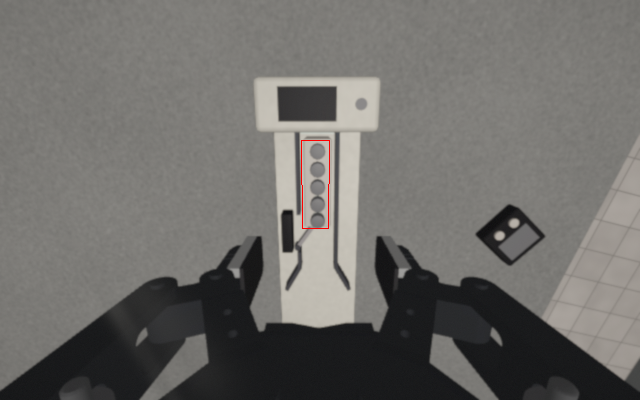

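View pics/s5.png

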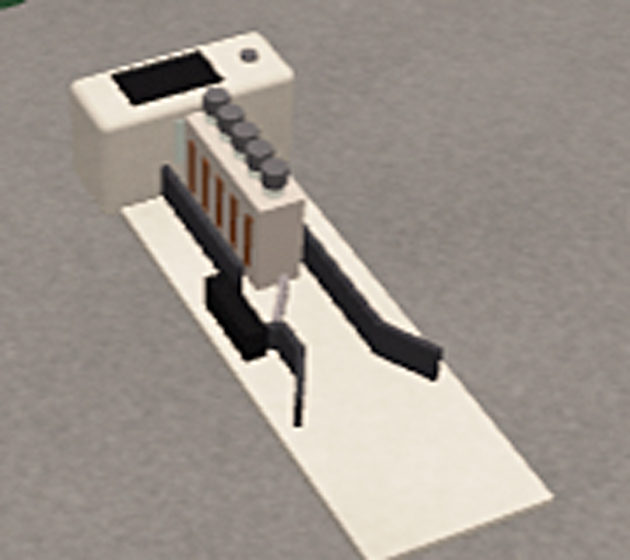

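The rack lies on the red outline for x = 93 mm, upright between the walls, and the catch slants across behind it. I'll compare the catch numerically with its initial sprung-out picture.

```bash
python3 - <<'E'
from sc import *
a=cv2.imread("pics/side0.png");f=bot.grab_frame("side");b=f["img"][...,::-1]
d=cv2.absdiff(cv2.GaussianBlur(a,(3,3),0),cv2.GaussianBlur(b,(3,3),0)).max(2)
print(d[112:142:2,345:375:2])
print("hinge/tip px",proj(f,place((*O,y),[(-.002,.022,.024),(.035,.0,.024),(.043,.015,.008),(.043,-.015,.008),(.043,.015,.068)])).round(1).tolist())
E
```

```text
[[  2  79 145 148 101  98  98  98 102  61  80  12   1   1   1]
 [  2  10 122 151 102  99  98  98  98 101  59   3   1   1   1]
 [  0   6  68 127 103  99 100 101 101 103  64   1   1   0   1]
 [  1   4  37 108 104  98  98  86  56 100  53   3   0   1   1]
 [  1   1   3  68 107 102  99  61   2  18   5   2   0   1   1]
 [  1   1   2   6  64  53  19   7   2   1   1   0   1   1   1]
 [  1   1   1   2   3   3   1   1   1   1   0   1   1   1   1]
 [  1   2   1   1   1   1   1   1   1   1   1   0   1   0   1]
 [  0   0   1   1   0   1   1   1   1   1   1   1   1   1   1]
 [  0   1   1   0   1   1   1   1   1   1   0   0   0   0   1]
 [  1   1   1   1   1   1   1   1   1   1   0   1   1   1   0]
 [  0   1   1   1   1   1   2   1   1   0   1   0   1   1   0]
 [  1   2   2   0   0   1   1   0   0   0   1   0   1   1   0]
 [  1   1   2   1   1   2   0   1   1   1   1   0   0   0   0]
 [  1   1   1   1   1   1   1   1   1   1   1   1   1   1   0]]
hinge/tip px [[359.8, 131.8], [361.3, 117.4], [352.6, 123.1], [365.7, 119.1], [353.6, 99.8]]
```

The catch pixels match their initial sprung-out state: zero difference along the finger, up to its tip in front of the rack. I'm handing the job in.

```bash
python3 -c "
from workcell import bot
print(bot.job_done())"
```

```text
the job is handed in; nothing more can be done
None
```

The full rack is docked upright at about 93 mm along the lane, inside the 86–100 mm range. The catch has sprung out behind it, the empty rack was not touched, and the job is handed in at about 14 s on the robot's clock.

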